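Set the stop on the carrom counting stand and put the striker away

TASK

The striker, the wide disc, has been left on top of the three men in the leaning counting stand: lift it out, put it flat in the open wooden box and shut the box's lid, and screw the knurled collar down its leaning rod until the stop bar stands level with the dark index clip on the pink comb, leaving the three men in their cradle, the clip where it is, and the tumblers and jar undisturbed.

Things in the scene. Friction and masses are not known exactly. Their poses are not given: they have to be found in the camera images.
- stand: Fixed wooden counting stand, base 190 x 90 x 12 mm, origin on the table near its middle, x to its back, y left, z up. All on it leans 25 degrees from vertical towards the stand's -x (away from the robot). In the stand's frame 'up the rod' is a = (-0.423, 0, 0.906), 'back' is b = (0.906, 0, 0.423), and y is shared.
- rod_foot (a point): Foot of the steel threaded rod (16 mm diameter, rises 72 mm along a), 68 mm above the stand's origin, on the top of the leaning platform, which is square to a, 60 mm wide in y and 75 mm long either way along b. On the rod: the stop bar, and right above it the collar.
- rails_top (a point): Mid-point between the upper ends of two 6 mm steel rails parallel to the rod, 9 mm either side in y, 64.2 mm from the rod's axis on the -b side, ending 31 mm up. The men and the striker lean on them; the rails hold back only the lowest 4 mm of the striker.
- comb_top (a point): Top of the pink plastic comb that stands behind the rod as a scale: 30 mm wide in y, 5 mm thick, 63 to 68 mm from the rod on the +b side, 68 mm tall along a; its teeth reach to 58 mm from the rod.
- collar (a joint): Turn of the brass knurled collar about the rod, rad, -4.6 to 1.0; it grows anticlockwise seen from the rod's free end and so raises collar and bar, 30 mm a turn (4.775 mm per rad); clockwise lowers. At 0 the bar's underside is 23 mm above the men. Friction (0.06 N m) holds it where it is left. Grip it across and turn, following it along the rod.
- collar_mid (a point): Centre of the collar, on the rod's axis, half-way up the collar, which is 40 mm in diameter and 12 mm tall. z points up the rod.
- bar_tip (a point): Back end, mid-thickness, of the flat steel stop bar: 3 mm thick, 12 mm wide, 88 mm long, lying along b under the collar; it does not turn but rides with the collar. This end is 48 mm behind the rod's axis; the front end reaches 40 mm on the -b side, over the back of striker and men, so the striker cannot be drawn straight up past it.
- index: Dark steel index clip on the pink comb, 10 x 18 x 3 mm, its front edge 4 mm behind the bar's back end. Origin at its centre, mid-thickness; z points up the rod. Bar and clip are level when bar_tip has the same height along this z. Friction (6 N) holds the clip.
- striker_mid (a point): Centre, half-way up, of the striker: a flat white disc of 41.2 mm diameter and 10 mm thickness, about 18 g; z is its axis. It starts lying on the top man, leaning with the stack, with 10 to 15 mm free between its top and the stop bar.
- man0_mid (a point): Centre of the lowest carrom man: plain wooden disc, 31 mm diameter, 9 mm thick. The three are stacked along a on the leaning platform, their axis 48 mm from the rod's on the -b side, 27 mm tall in all.
- man1_mid (a point): Centre of the middle man, same size.
- man2_mid (a point): Centre of the top man, same size.
- box: Fixed open wooden box, 130 (x) x 150 (y) x 45 mm, walls 6 mm, floor 6 mm. Origin at the centre of its underside, z up; the lid's hinge runs along y on its +x rim.
- lid (a joint): Angle of the box's plain wooden lid, rad: 0 shut, 1.57 upright, 1.9 fully open. 130 x 150 x 8 mm, no handle; a stiff hinge (0.15 N m) leaves it wherever it is put, so it must be pushed over from behind and pressed down.
- lid_hinge (a point): Middle of the lid's hinge line, at the box's +x rim, 45 mm up, level with the lid's underside.
- lid_edge (a point): Middle of the lid's free edge, mid-thickness, 130 mm from the hinge.
- tumbler_a: Bystander: glass tumbler, 68 mm rim diameter, 88 mm tall; origin at the centre of its foot.
- tumbler_b: Bystander: a second tumbler like the first.
- jar: Bystander: white ceramic jar with a steel screw lid, 84 mm diameter, 90 mm tall; origin at the centre of its foot.
Mind the look-alikes: they are no part of the job. Leave any blue or green look-alike of the stand alone.

How it is judged (in metres and radians):
At the end, for the whole second after the job is handed in: The striker lies flat and at rest on the box's floor, the lid is shut (within 0.06 rad), the stop bar is level with the index clip within 2.5 mm along the rod, the three men are within 6 mm and the clip within 3 mm of where they started (z of bar_tip in the frame of index between -0.0025 and 0.0025 m and x of striker_mid in the frame of box between -0.06 and 0.06 m and y of striker_mid in the frame of box between -0.07 and 0.07 m and height (world z) of striker_mid below 0.02 m and angle between striker_mid's own z axis and vertical below 0.2 rad and linear speed of striker below 0.02 m/s and value of joint lid below 0.06 rad and distance of each of man0_mid, man1_mid, man2_mid from where it was at the start of the episode below 0.006 m and distance of index from where it was at the start of the episode below 0.003 m); the robot touches nothing.
It fails at once if the first tumbler is pushed more than 25 mm or tipped (distance of tumbler_a from where it was at the start of the episode above 0.025 m or angle between tumbler_a's own z axis and vertical above 0.35 rad).
It fails at once if the second tumbler is pushed more than 25 mm or tipped (distance of tumbler_b from where it was at the start of the episode above 0.025 m or angle between tumbler_b's own z axis and vertical above 0.35 rad).
It fails at once if the jar is pushed more than 25 mm or tipped (distance of jar from where it was at the start of the episode above 0.025 m or angle between jar's own z axis and vertical above 0.35 rad).
It fails at once if a man leaves the cradle (moves more than 20 mm) (distance of any of man0_mid, man1_mid, man2_mid from where it was at the start of the episode above 0.02 m).
It also fails if it takes over 72 s, if anything falls off the work surface, if the arm or the gripper's body presses on something with over 40 N, if the wrist force passes 120 N, or if a joint passes its speed limit or range.

ROBOT

A 6-joint arm with a two-finger parallel gripper is mounted at the origin on the work surface. World frame = base frame: x ahead of the robot, y to its left, z up, the work surface at z = 0. Lengths are in m, angles in degrees, forces in N, time in s.
With the tool pointing down it reaches from about 0.35 to 0.875 m from the base axis. Payload 4.2 kg.
Tool frame: the origin (TCP) lies midway between the tips of the shut fingers; the grasp point (between the pads) lies 19 mm behind it; z points along the fingers, y is the direction in which the jaws open and shut (so a half turn about z gives the same grasp; the last joint's range is limited). The gripper opens to 87 mm and grips with 3 to 60 N. Pads are 19 mm wide; open, the fingers measure 117 mm over their backs; the gripper's body (75 mm by 190 mm) begins 51 mm behind the grasp point.
Start: joints at [-61.788, 22.042, 0.453, 0, -68.411, -14.817], TCP at [0.145, -0.608, 0.223] pointing down, gripper open.
Joint ranges: [-179.83, 179.83], [-69.29, 118.12], [-61.27, 80.66], [-181.25, 117.63], [-171.15, -9.14], [-177.46, 177.46]. Speed limits (degrees/s): [159.86, 159.86, 180, 180, 180, 180].

INTERFACE

Orientations are given as a 3x3 rotation matrix whose columns are the frame's x, y, z axes.
In Python, from station import r gives the robot as it stands.
- The arm moves only by the tool play_rows, never from a script. Its argument "commands" is a list that holds one entry, the list of rows, each a list of 7 numbers: the shift along the world's x, y, z in m, then the turn, a rotation vector about the world's x, y, z in rad, then the closure, from 0 (fully open) to 1 (shut). A call has 1 to 5 rows; each row is the pose to reach, as a shift and turn from the pose commanded when the call began; what a row does not reach only later rows make up. A row lasts 1/10 s, in which the tool goes at most 50 mm and 8.59 degrees, less where a joint would pass 70% of its speed; a pose out of reach is approached as far as the arm can. A call with a gripper value outside its range is refused whole. The fingers move at their own pace and stop on an object; the grip force is fixed at half the most. Time passes only in rows, so rows that repeat a pose let the fingers close. It gives the time, the measured TCP pose, the force and the opening at its end, in the units of the state.
- r.sense(): the state, without advancing time (a new reading comes with each control period).
- r.capture(name): name is "scene" or "top" or "wrist"; returns a dict with "image" (384x512x3 uint8, red, green, blue), "range_z" (384x512 float32, m along the optical axis (not along the pixel's ray), 0 where there is no reading), "intrinsics" (3x3 intrinsics, pixels), "extrinsics" (4x4, takes a point from camera to world coordinates); the wrist camera has in their place "mount" (4x4, takes a point from camera to tool coordinates, whose origin is the TCP and whose axes are the flange's). Camera axes: x right, y up, looking along -z (the intrinsics and any distortion apply to the point x, -y, -z); pixel columns grow to the right and rows downward; lengths in m; the calibration is good to about 2 mm. A picture is of the moment at which its call begins: read the wrist's pose just before it.
- r.finish_job(): hands the job in, once; it reports no verdict.
The state is a dict: "time_s": time; "joints": joint angles; "joint_velocities": joint speeds; "effort": joint torques, N m; "tcp_pos": TCP position; "ee_rot": TCP orientation; "wrist_force": force on the tool from outside, world axes, zero at the start; "moment": the same for the moment, N m; "gripper_width": opening from 0.0 (shut) to 1.0 (fully open).
Only numpy, scipy, OpenCV 4.12 (cv2) and the standard library are available. Lean on these libraries where they do the work, as an engineer would, in place of code of your own. Each camera call takes 0.05 s, during which the arm holds its last target. There are 200 camera calls.

## Working session

There is one attempt and no reset: what is moved stays moved. The work goes in short steps, Python scripts to look and compute and a tool call to move; the robot and the scene stay as the last step left them, time stands still between calls to the robot, and variables do not carry over. Pictures are saved under pics/ and viewed, about 8 in all and at most 12, crops included, and the job is handed in when it is done.

Besides the shell and the picture viewer there is one more tool, called after ">>>" by a JSON object that holds its "api" and its "payload". play_rows: Moves the arm, as the interface text tells. Its arguments: {"type":"object","properties":{"commands":{"type":"array","items":{"type":"array","items":{"type":"array","items":{"type":"number"}}}}},"required":["commands"]}

```bash
mkdir -p pics; ls; cat > h.py <<'E'
import numpy as np,cv2
from station import r
def cap(n):
    s=r.sense();c=r.capture(n)
    if n=='wrist':
        T=np.eye(4);T[:3,:3]=np.array(s['ee_rot']);T[:3,3]=s['tcp_pos'];c['E']=T@np.array(c['mount'])
    else:c['E']=np.array(c['extrinsics'])
    c['K']=np.array(c['intrinsics']);z=c['range_z'];h,w=z.shape
    u,v=np.meshgrid(np.arange(w),np.arange(h));K=c['K']
    p=np.stack([(u-K[0,2])/K[0,0]*z,-(v-K[1,2])/K[1,1]*z,-z],-1)
    c['P']=p@c['E'][:3,:3].T+c['E'][:3,3];c['P'][z==0]=np.nan
    return c
def save(n,im,s=1):cv2.imwrite('pics/'+n,cv2.resize(im[...,::-1],None,fx=s,fy=s,interpolation=cv2.INTER_CUBIC))
E
python3 - <<'E'
from h import *
a=cap('scene');b=cap('top')
for n,c in(('scene',a),('top',b)):
    save(n+'0.png',c['image'],1.5);np.savez(n+'0.npz',im=c['image'],P=c['P'],E=c['E'],K=c['K'])
    print(n,c['E'].round(3),c['K'])
    print([k for k in c if k not in('image','range_z','P')])
print(r.sense())
E
```

```text
pics
scene [[ 0.477 -0.434  0.764  1.361]
 [ 0.879  0.241 -0.412 -0.233]
 [-0.005  0.868  0.497  0.63 ]
 [ 0.     0.     0.     1.   ]] [[374.43192259   0.         256.62766197]
 [  0.         374.43192259 197.88188325]
 [  0.           0.           1.        ]]
['intrinsics', 'extrinsics', 'E', 'K']
top [[ 0.019  0.994 -0.104  0.48 ]
 [-1.     0.017 -0.011  0.175]
 [-0.009  0.104  0.995  1.307]
 [ 0.     0.     0.     1.   ]] [[397.23367642   0.         258.2151508 ]
 [  0.         397.23367642 189.30928209]
 [  0.           0.           1.        ]]
['intrinsics', 'extrinsics', 'E', 'K']
{'time_s': 0.1, 'joints': array([-6.17862077e+01,  2.20864336e+01,  3.88566322e-01, -2.44434749e-02,
       -6.84131354e+01, -1.48179167e+01]), 'joint_velocities': array([-0.05294986, -0.02404402,  0.14939769,  0.08324227, -0.00290208,
        0.07169626]), 'effort': array([-7.61904630e-04, -3.91690671e+01,  1.87934572e+01,  4.23190132e+00,
        1.34315275e-02, -6.27682175e-05]), 'tcp_pos': array([ 0.14470007, -0.60746437,  0.22157699]), 'ee_rot': array([[-9.72828967e-01, -2.31524254e-01, -5.66332442e-04],
       [-2.31524920e-01,  9.72827128e-01,  1.89469755e-03],
       [ 1.12275126e-04,  1.97433673e-03, -9.99998045e-01]]), 'wrist_force': array([ 0.78860938, -0.51963857, -0.62652368]), 'moment': array([-0.03965518, -0.01794638, -0.02562453]), 'gripper_width': 0.9971944410709064}
```

View pics/scene0.png

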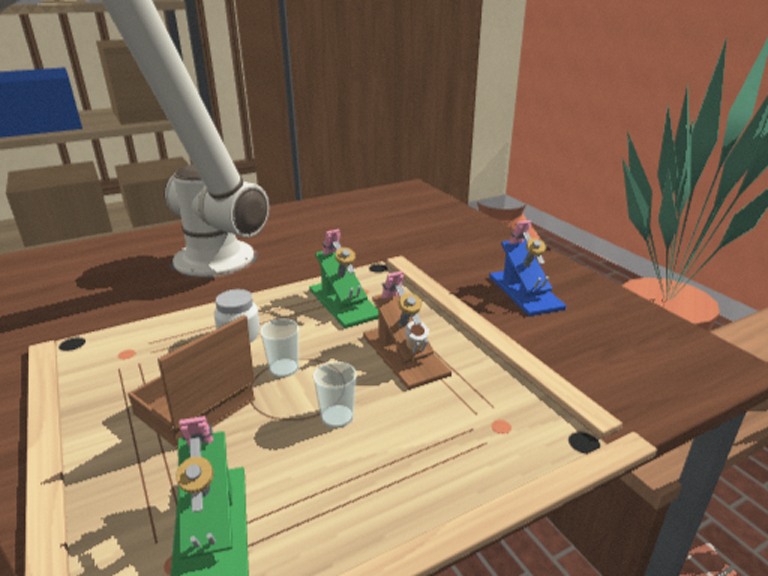

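View pics/top0.png

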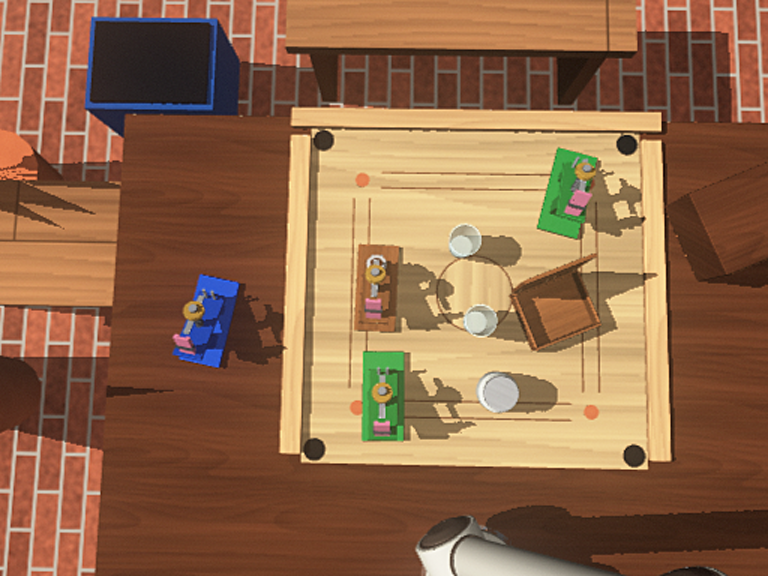

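The stand that fits is the brown wooden one at scene (410,330) and top (376,287): it carries the white striker. The look-alikes are green at scene (340,280) and (205,490), and blue at (525,270). The box is at top (558,303), with its lid roughly upright. The tumblers are at top (463,240) and (480,320), and the jar is at (498,392).

```bash
python3 - <<'E'
from h import *
t=np.load('top0.npz');s=np.load('scene0.npz')
def at(d,u,v):return d['P'][int(v/1.5),int(u/1.5)].round(4)
for n,u,v in [('table',400,210),('basefront',362,250),('baseback',362,326),('pink',373,309),('collar',376,272),('striker',377,258),('ta',463,240),('tb',480,320),('jar',498,392),('boxfloor',555,310)]:print(n,at(t,u,v))
# box region points
P=t['P'];im=t['im'].astype(int)
reg=np.zeros(P.shape[:2],bool);reg[165:240,335:405]=1
m=reg&(abs(P[...,2]-.045)<.006)
r_=cv2.minAreaRect(P[m][:,:2].astype(np.float32));print('box rim',m.sum(),r_,cv2.boxPoints(r_).round(4).tolist())
m=reg&(P[...,2]>.06);q=P[m];print('lid n',m.sum(),q.max(0),q.min(0))
# stand base
reg=np.zeros(P.shape[:2],bool);reg[158:225,232:272]=1
hsv=cv2.cvtColor(t['im'],cv2.COLOR_RGB2HSV)
m=reg&(abs(P[...,2]-.012)<.005)&(hsv[...,2]<185)
r_=cv2.minAreaRect(P[m][:,:2].astype(np.float32));print('base',m.sum(),r_,cv2.boxPoints(r_).round(4).tolist())
for nm,(u,v) in dict(ta=(463,240),tb=(480,320),jar=(498,392)).items():
    u=int(u/1.5);v=int(v/1.5);q=P[v-16:v+17,u-16:u+17].reshape(-1,3);q=q[q[:,2]>.075];print(nm,len(q),q.min(0).round(3),q.max(0).round(3))
save('stand1.png',np.hstack([t['im'][155:230,225:285],s['im'][175:260,238:306][:75,:]]),5)
E
```

```text
table [ 7.832e-01  1.670e-01 -7.000e-04]
basefront [0.6918 0.2482 0.0102]
baseback [0.5234 0.2441 0.0154]
pink [0.5525 0.2179 0.1297]
collar [0.6271 0.2135 0.1319]
striker [0.6623 0.2127 0.0776]
ta [0.7168 0.0264 0.0036]
tb [ 0.5415 -0.0136  0.0046]
jar [ 0.3933 -0.0378  0.0899]
boxfloor [ 0.5671 -0.1757  0.0097]
box rim 334 ((0.5648988485336304, -0.16985198855400085), (0.13035528361797333, 0.15184004604816437), 22.247243881225586) [[0.4758000075817108, -0.12430000305175781], [0.53329998254776, -0.2648000121116638], [0.6539999842643738, -0.21539999544620514], [0.5964999794960022, -0.07490000128746033]]
lid n 280 [ 0.66420804 -0.07180011  0.18129628] [ 0.5989418  -0.21114248  0.06064407]
base 648 ((0.607734203338623, 0.2137162983417511), (0.08899728953838348, 0.1895449310541153), 88.2251968383789) [[0.5116000175476074, 0.17219999432563782], [0.7010999917984009, 0.1662999987602234], [0.7038000226020813, 0.25529998540878296], [0.5144000053405762, 0.26109999418258667]]
ta 95 [ 0.67  -0.002  0.075] [0.737 0.061 0.093]
tb 86 [ 0.504 -0.036  0.075] [0.569 0.029 0.094]
jar 433 [ 0.357 -0.079  0.075] [ 0.423 -0.009  0.095]
```

View pics/stand1.png

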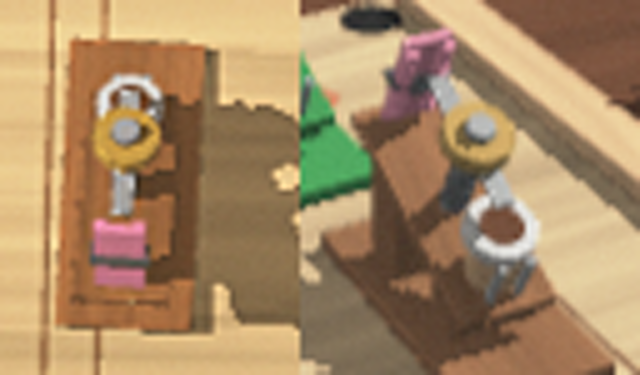

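Confirmed: the crop shows the brown stand with the white striker (crop (130,95) and (500,235)), the brass collar, the stop bar and the pink comb with its dark clip. Next I compute the stand's frame and the way there.

```bash
cat >> h.py <<'E'
from scipy.spatial.transform import Rotation as Ro
O=np.array([.6077,.2137,.068]);X=np.array([-.9995,.0311,0]);Y=np.array([-.0311,-.9995,0]);Z=np.array([0,0,1.])
A=-.4226*X+.9063*Z;B=.9063*X+.4226*Z
def pt(a,b=0,y=0):return O+(a*A+b*B+y*Y)/1000
RT=np.stack([B,-Y,-A],1)
C0=(np.array([.145,-.608,.223]),None)
def to(p,R=RT):
    s=r.sense();w=Ro.from_matrix(R@np.array(s['ee_rot']).T).as_rotvec()
    print('shift',(p-s['tcp_pos']).round(4),'w',w.round(4),'|',np.linalg.norm(p-s['tcp_pos']).round(3),np.rad2deg(np.linalg.norm(w)).round(1))
E
python3 - <<'E'
from h import *
to(pt(130,-42.4));print(pt(130,-42.4),pt(25,-42.4))
c=cap('wrist');print(np.array(c['mount']).round(3),c['K'].round(1))
t=np.load('top0.npz');P=t['P']
q=P[165:240,335:405].reshape(-1,3);q=q[q[:,2]>.06]
n=np.array([.9255,.379]);h=np.array([.625,-.145])
d=(q[:,:2]-h)@n;o=np.argsort(q[:,2])
print([(q[i,2].round(3),d[i].round(4)) for i in o[::20]])
E
```

```text
shift [ 0.5563  0.8183 -0.0537] w [-0.0462  0.435  -0.2601] | 0.991 29.2
[0.70101844 0.21079634 0.16790076] [0.65666762 0.21217635 0.07273926]
[[ 0.001  0.961  0.275  0.075]
 [ 1.    -0.001  0.    -0.   ]
 [ 0.     0.275 -0.961 -0.163]
 [ 0.     0.     0.     1.   ]] [[324.1   0.  256.4]
 [  0.  324.1 196.8]
 [  0.    0.    1. ]]
[(np.float64(0.061), np.float64(0.0006)), (np.float64(0.078), np.float64(0.005)), (np.float64(0.098), np.float64(0.0024)), (np.float64(0.116), np.float64(0.0029)), (np.float64(0.131), np.float64(0.0041)), (np.float64(0.146), np.float64(0.0048)), (np.float64(0.162), np.float64(0.0055)), (np.float64(0.17), np.float64(0.0135)), (np.float64(0.172), np.float64(0.0066)), (np.float64(0.173), np.float64(0.0121)), (np.float64(0.174), np.float64(0.0128)), (np.float64(0.175), np.float64(0.0114)), (np.float64(0.176), np.float64(0.0068)), (np.float64(0.177), np.float64(0.007))]
```

>>> {"api": "play_rows", "payload": {"commands": [[[0.139, 0.205, 0.025, 0, 0, 0, 0], [0.139, 0.205, 0.025, 0, 0, 0, 0], [0.139, 0.205, 0.025, 0, 0, 0, 0], [0.139, 0.205, 0.025, 0, 0, 0, 0], [0.139, 0.205, 0.025, 0, 0, 0, 0]]]}}

```text
time_s: 0.65
tcp_pos: [0.2844, -0.4011, 0.2476]
ee_rot: [[-0.973, -0.231, -0.0], [-0.231, 0.973, 0.0], [-0.0, 0.0, -1.0]]
wrist_force: [1.3, 0.7, -0.1]
gripper_width: 1.002
```

>>> {"api": "play_rows", "payload": {"commands": [[[0.139, 0.205, 0.025, 0, 0, 0, 0], [0.139, 0.205, 0.025, 0, 0, 0, 0], [0.139, 0.205, 0.025, 0, 0, 0, 0], [0.139, 0.205, 0.025, 0, 0, 0, 0], [0.139, 0.205, 0.025, 0, 0, 0, 0]]]}}

```text
time_s: 1.15
tcp_pos: [0.4234, -0.196, 0.2728]
ee_rot: [[-0.973, -0.232, 0.0], [-0.232, 0.973, 0.0], [-0.0, -0.0, -1.0]]
wrist_force: [0.8, -0.5, 0.3]
gripper_width: 1.0
```

>>> {"api": "play_rows", "payload": {"commands": [[[0.139, 0.205, 0, -0.023, 0.2175, -0.13, 0], [0.139, 0.205, 0, -0.023, 0.2175, -0.13, 0], [0.139, 0.205, 0, -0.023, 0.2175, -0.13, 0], [0.139, 0.205, 0, -0.023, 0.2175, -0.13, 0], [0.139, 0.205, 0, -0.023, 0.2175, -0.13, 0]]]}}

```text
time_s: 1.65
tcp_pos: [0.5628, 0.0092, 0.272]
ee_rot: [[-0.971, -0.102, -0.218], [-0.103, 0.995, -0.009], [0.217, 0.014, -0.976]]
wrist_force: [0.7, -0.3, 0.6]
gripper_width: 1.0
```

>>> {"api": "play_rows", "payload": {"commands": [[[0.1, 0.204, 0, -0.023, 0.2175, -0.13, 0], [0.1, 0.204, 0, -0.023, 0.2175, -0.13, 0], [0.1, 0.204, 0, -0.023, 0.2175, -0.13, 0], [0.1, 0.204, 0, -0.023, 0.2175, -0.13, 0], [0.1, 0.204, 0, -0.023, 0.2175, -0.13, 0]]]}}

```text
time_s: 2.15
tcp_pos: [0.6625, 0.2147, 0.27]
ee_rot: [[-0.905, 0.028, -0.424], [0.026, 1.0, 0.01], [0.425, -0.002, -0.905]]
wrist_force: [-0.4, -1.1, -0.3]
gripper_width: 0.998
```

```bash
python3 - <<'E'
from h import *
c=cap('wrist');np.savez('w1.npz',im=c['image'],P=c['P'],E=c['E'],K=c['K']);
# overlay predicted points
K=c['K'];Ei=np.linalg.inv(c['E']);im=c['image'].copy()
def px(p):
    q=Ei[:3,:3]@p+Ei[:3,3];return K[0,0]*q[0]/-q[2]+K[0,2],K[1,1]*-q[1]/-q[2]+K[1,2]
for n,p in dict(rodtop=pt(72),striker=pt(37,-42.4),combtop=pt(68,65.5),bartip=pt(52,48)).items():
    u,v=px(p);print(n,round(u,1),round(v,1));cv2.circle(im,(int(u),int(v)),1,(0,0,255),-1)
u,v=map(int,px(pt(60)));print(u,v);x0=max(u-100,0);y0=max(v-110,0);print(x0,y0)
save('w1.png',im[y0:y0+150,x0:x0+200],4);print(r.sense()['joints'].round(1))
E
```

```text
rodtop 254.0 222.9
striker 254.3 247.7
combtop 254.2 155.3
bartip 254.3 170.5
254 218
154 108
[  26.1   42.9   43.6  -12.3 -112.9 -120.1]
```

View pics/w1.png

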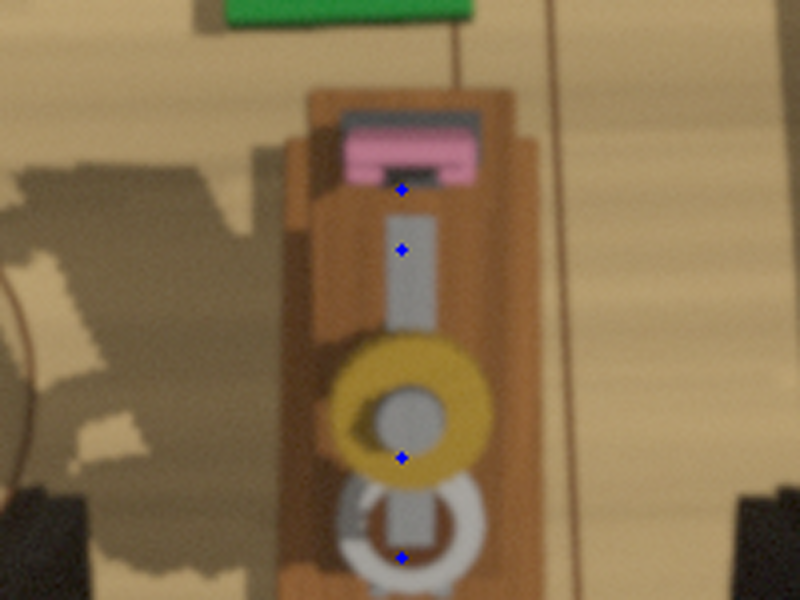

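The rod top shows at crop (411,422) and the striker at (411,520). The bar's back end is at (411,215), and the clip's dark front edge is at (411,177) on the comb. My frame is about 1 cm off in this view, so I refine it from the depth.

```bash
python3 - <<'E'
from h import *
w=np.load('w1.npz');P=w['P'];im=w['im']
F=np.stack([A,B,Y],1)*1e-3
loc=lambda p:((p-O)@np.stack([A,B,Y],1)*1000)
def g(n,cu,cv,h=1):
    u=int(round(154+cu/4));v=int(round(108+cv/4));q=P[v-h:v+h+1,u-h:u+h+1].reshape(-1,3);print(n,(u,v),np.nanmedian(loc(q),0).round(1))
g('rodtop',411,422,3);g('colL',352,410);g('colR',470,410);g('colB',411,365);g('colF',411,470)
g('bar1',411,240);g('bar2',411,300);g('bartip',411,220,0);g('barfront',411,520);g('strL',352,530);g('strR',472,530);g('strF',411,575)
g('comb',380,145);g('combR',450,145);g('combedge',411,172,0);g('clipfront',411,178,0);g('clipback',411,118,0);g('plat',350,280);g('plat2',480,280);g('base',520,400)
# collar circle by brass colour, rod circle
h=cv2.cvtColor(im,cv2.COLOR_RGB2HSV);m=(h[...,0]>18)&(h[...,0]<30)&(h[...,1]>150)
m[:180]=0;m[240:]=0;m[:,:230]=0;m[:,285:]=0
q=loc(P[m]);q=q[q[:,0]>50];print('collar',len(q),np.nanmedian(q,0).round(1),np.nanpercentile(q,[2,98],axis=0).round(1))
m=np.zeros(P.shape[:2],bool);m[220:262,232:282]=1;m&=(h[...,1]<60);q=loc(P[m]);q=q[(q[:,0]>25)&(q[:,0]<42)];print('striker',len(q),np.nanmedian(q,0).round(1),np.nanpercentile(q,[2,98],axis=0).round(1))
# column profile along centre
for v in range(132,165,2):print(v,loc(P[v,256]).round(1),im[v,256],end=';')
E
```

```text
rodtop (257, 214) [68.2  7.8 -2.8]
colL (242, 210) [63.3 10.1 12.1]
colR (272, 210) [ 63.2   9.9 -17.7]
colB (257, 199) [62.5 21.6 -2.8]
colF (257, 226) [62.9 -6.6 -2.9]
bar1 (257, 168) [50.6 50.4 -2.7]
bar2 (257, 183) [50.2 34.8 -2.7]
bartip (257, 163) [50.5 55.2 -2.7]
barfront (257, 238) [ 50.8 -25.1  -2.9]
strL (242, 240) [ 34.  -34.7  13.8]
strR (272, 240) [ 32.9 -34.9 -19.8]
strF (257, 252) [ 33.4 -49.4  -3. ]
comb (249, 144) [64.4 75.5  4.9]
combR (266, 144) [ 64.4  75.6 -11. ]
combedge (257, 151) [34.1 64.9 -2.6]
clipfront (257, 152) [34.  63.8 -2.6]
clipback (257, 138) [32.8 78.  -2.5]
plat (242, 178) [-4.1 28.  15. ]
plat2 (274, 178) [ -3.3  28.3 -22.6]
base (284, 208) [-49.8 -23.6 -39.4]
collar 917 [62.9 13.5 -1.8] [[ 58.5  -7.9 -19.8]
 [ 64.4  28.   16.3]]
striker 511 [ 33.3 -38.1  -3. ] [[ 27.4 -56.1 -20.8]
 [ 34.9 -20.6  17.2]]
132 [-3.1 81.2 -1.3] [134  93  55];134 [-3.2 79.  -1.4] [124  85  53];136 [35.2 80.3 -1.5] [91 82 73];138 [34.6 78.2 -1.5] [80 77 73];140 [40.7 76.8 -1.6] [119  82  92];142 [60.2 77.  -1.6] [145  90 102];144 [64.4 75.6 -1.7] [176 113 131];146 [63.7 73.6 -1.7] [182 118 136];148 [35.2 68.1 -1.6] [159 104 119];150 [35.1 66.1 -1.6] [78 58 60];152 [34.1 63.9 -1.6] [62 61 55];154 [32.3 61.5 -1.6] [90 78 71];156 [-4.4 53.8 -1.4] [124  85  52];158 [-5.5 51.3 -1.4] [133  90  55];160 [-3.5 49.3 -1.4] [129  90  58];162 [51.9 56.5 -1.7] [130 120 108];164 [50.3 54.2 -1.7] [132 130 128];
```

```bash
cat >> h.py <<'E'
O=O+(-3.7*A+8*B-2.3*Y)/1000
E
python3 - <<'E'
from h import *
print(O);to(pt(95,-42.4));print((pt(25,-42.4)-pt(95,-42.4)).round(4), 'lift7',(7*A).round(1),'-b30',(-30*B).round(1))
E
```

```text
[0.59896192 0.21627297 0.06802749]
shift [ 0.0144 -0.0036 -0.1324] w [ 0.0008 -0.0022 -0.0055] | 0.133 0.3
[-0.0296  0.0009 -0.0634] lift7 [ 3.  -0.1  6.3] -b30 [ 27.2  -0.8 -12.7]
```

>>> {"api": "play_rows", "payload": {"commands": [[[0.0145, -0.0035, -0.132, 0, 0, 0, 0], [0.0145, -0.0035, -0.132, 0, 0, 0, 0], [0.0145, -0.0035, -0.132, 0, 0, 0, 0], [0.0145, -0.0035, -0.132, 0, 0, 0, 0]]]}}

```text
time_s: 2.6
tcp_pos: [0.6733, 0.2064, 0.1333]
ee_rot: [[-0.9, 0.031, -0.434], [0.031, 1.0, 0.008], [0.434, -0.006, -0.901]]
wrist_force: [-0.3, -1.0, -0.6]
gripper_width: 1.003
```

>>> {"api": "play_rows", "payload": {"commands": [[[-0.01, 0, -0.021, 0, 0, 0, 0], [-0.02, 0.001, -0.042, 0, 0, 0, 0], [-0.0296, 0.001, -0.0634, 0, 0, 0, 0], [-0.0296, 0.001, -0.0634, 0, 0, 0, 0], [-0.0296, 0.001, -0.0634, 0, 0, 0, 0]]]}}

```text
time_s: 3.1
tcp_pos: [0.6478, 0.2086, 0.0794]
ee_rot: [[-0.907, 0.029, -0.42], [0.027, 1.0, 0.011], [0.42, -0.001, -0.908]]
wrist_force: [0.4, 0.2, 0.7]
gripper_width: 1.002
```

```bash
python3 - <<'E'
from h import *
to(pt(25,-42.4))
c=cap('wrist');np.savez('w2.npz',im=c['image'],P=c['P'],E=c['E'],K=c['K'])
save('w2.png',c['image'][130:384,100:420],2.4)
loc=lambda p:((p-O)@np.stack([A,B,Y],1)*1000)
h=cv2.cvtColor(c['image'],cv2.COLOR_RGB2HSV);q=loc(c['P'][(h[...,1]<60)]);q=q[(abs(q[:,0]-37)<4)&(q[:,1]<-15)&(abs(q[:,2])<28)]
print(len(q),np.percentile(q,[2,50,98],axis=0).round(1))
E
```

```text
shift [ 0.0001  0.0061 -0.0066] w [ 0.0014  0.003  -0.0017] | 0.009 0.2
1010 [[ 35.5 -46.9 -18.3]
 [ 37.1 -36.8   9.8]
 [ 38.3 -28.4  20.2]]
```

View pics/w2.png

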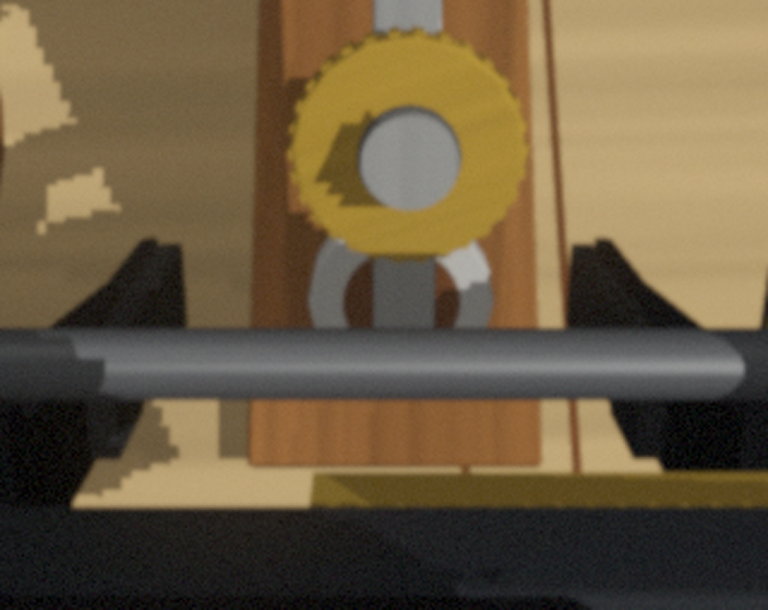

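The striker's ring is at (400,300), between the open fingers at 183 and 570. The hand needs about 5 mm more to the right, which agrees with the computed residual.

>>> {"api": "play_rows", "payload": {"commands": [[[0, 0.006, 0, 0, 0, 0, 0], [0, 0.006, -0.0066, 0, 0, 0, 0], [0, 0.006, -0.0066, 0, 0, 0, 0], [0, 0.006, -0.0066, 0, 0, 0, 0]]]}}

```text
time_s: 3.55
tcp_pos: [0.6466, 0.2145, 0.0702]
ee_rot: [[-0.906, 0.03, -0.423], [0.028, 1.0, 0.011], [0.423, -0.002, -0.906]]
wrist_force: [-0.1, -0.7, 0.4]
gripper_width: 1.0
```

```bash
python3 - <<'E'
from h import *
to(pt(25,-42.4));s=r.sense();print(s['joints'].round(1),s['wrist_force'])
E
```

```text
shift [0.0013 0.0003 0.0025] w [ 0.0019 -0.0006 -0.0011] | 0.003 0.1
[  26.4   47.2   23.8  -11.4  -89.  -115.7] [-0.08725972 -0.70946948  0.35280353]
```

>>> {"api": "play_rows", "payload": {"commands": [[[0.001, 0, 0.0025, 0, 0, 0, 0.3], [0.001, 0, 0.0025, 0, 0, 0, 0.6], [0.001, 0, 0.0025, 0, 0, 0, 0.6], [0.001, 0, 0.0025, 0, 0, 0, 0.6], [0.001, 0, 0.0025, 0, 0, 0, 0.6]]]}}

```text
time_s: 4.05
tcp_pos: [0.6477, 0.2145, 0.073]
ee_rot: [[-0.906, 0.03, -0.422], [0.028, 1.0, 0.011], [0.423, -0.002, -0.906]]
wrist_force: [-0.6, 0.2, -0.4]
gripper_width: 0.631
```

>>> {"api": "play_rows", "payload": {"commands": [[[0, 0, 0, 0, 0, 0, 0.6], [0, 0, 0, 0, 0, 0, 0.6], [0, 0, 0, 0, 0, 0, 0.6]]]}}

```text
time_s: 4.35
tcp_pos: [0.6476, 0.2145, 0.073]
ee_rot: [[-0.906, 0.03, -0.423], [0.028, 1.0, 0.011], [0.423, -0.002, -0.906]]
wrist_force: [-0.4, -0.3, 0.2]
gripper_width: 0.461
```

>>> {"api": "play_rows", "payload": {"commands": [[[0, 0, 0, 0, 0, 0, 0.75], [0, 0, 0, 0, 0, 0, 0.75], [0, 0, 0, 0, 0, 0, 0.75]]]}}

```text
time_s: 4.65
tcp_pos: [0.6476, 0.2145, 0.0731]
ee_rot: [[-0.906, 0.03, -0.423], [0.028, 1.0, 0.011], [0.423, -0.002, -0.906]]
wrist_force: [0.2, 0.2, 0.5]
gripper_width: 0.461
```

>>> {"api": "play_rows", "payload": {"commands": [[[0.0017, 0, 0.0036, 0, 0, 0, 0.75], [0.0034, 0, 0.0073, 0, 0, 0, 0.75], [0.0034, 0, 0.0073, 0, 0, 0, 0.75], [0.0125, 0, 0.003, 0, 0, 0, 0.75], [0.0215, -0.001, -0.0012, 0, 0, 0, 0.75]]]}}

```text
time_s: 5.15
tcp_pos: [0.6699, 0.2137, 0.0717]
ee_rot: [[-0.906, 0.03, -0.422], [0.028, 1.0, 0.011], [0.422, -0.001, -0.907]]
wrist_force: [-0.4, 0.2, 0.5]
gripper_width: 0.464
```

>>> {"api": "play_rows", "payload": {"commands": [[[0.009, 0, -0.0042, 0, 0, 0, 0.75], [0.018, 0, -0.0085, 0, 0, 0, 0.75], [0.025, 0, -0.0117, 0, 0, 0, 0.75], [0.025, 0, -0.0117, 0, 0, 0, 0.75]]]}}

```text
time_s: 5.55
tcp_pos: [0.6947, 0.2132, 0.0583]
ee_rot: [[-0.905, 0.031, -0.424], [0.029, 1.0, 0.011], [0.424, -0.002, -0.906]]
wrist_force: [-0.1, -0.0, -0.5]
gripper_width: 0.463
```

```bash
python3 - <<'E'
from h import *
s=r.sense();print(s['tcp_pos'],s['gripper_width'],((s['tcp_pos']-O)@np.stack([A,B,Y],1)*1000).round(1))
c=cap('scene');save('s2.png',c['image'][170:265,230:310],6)
E
```

```text
[0.6946721  0.21315378 0.0583428 ] 0.4631497079964675 [ 31.7 -90.9   0.1]
```

View pics/s2.png

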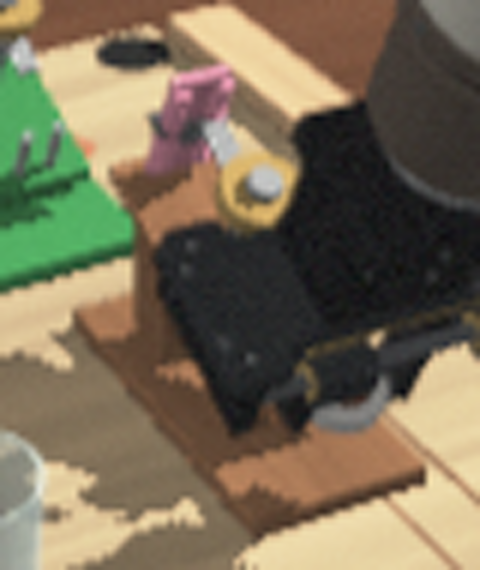

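>>> {"api": "play_rows", "payload": {"commands": [[[0, 0, 0.2, 0, 0, 0, 0.75], [0, 0, 0.2, 0, 0, 0, 0.75], [0, 0, 0.2, 0, 0, 0, 0.75], [0, 0, 0.2, 0, 0, 0, 0.75]]]}}

```text
time_s: 6.0
tcp_pos: [0.6936, 0.2134, 0.2632]
ee_rot: [[-0.906, 0.03, -0.422], [0.027, 1.0, 0.011], [0.422, -0.001, -0.907]]
wrist_force: [1.5, -0.1, -0.1]
gripper_width: 0.466
```

```bash
cat >> h.py <<'E'
bx=np.array([.9255,.379,0]);by=np.array([-.379,.9255,0]);bo=np.array([.565,-.170,0])
RB=np.stack([-bx,by,[0,0,-1]],1)
E
python3 - <<'E'
from h import *
to(bo-.01*bx+[0,0,.25],RB)
E
```

```text
shift [-0.1378 -0.3872 -0.0132] w [ 0.0796 -0.4311  0.412 ] | 0.411 34.5
```

>>> {"api": "play_rows", "payload": {"commands": [[[-0.07, -0.194, 0, 0.04, -0.2155, 0.206, 0.75], [-0.07, -0.194, 0, 0.04, -0.2155, 0.206, 0.75], [-0.07, -0.194, 0, 0.04, -0.2155, 0.206, 0.75], [-0.07, -0.194, 0, 0.04, -0.2155, 0.206, 0.75], [-0.07, -0.194, 0, 0.04, -0.2155, 0.206, 0.75]]]}}

```text
time_s: 6.5
tcp_pos: [0.6218, 0.0156, 0.2625]
ee_rot: [[-0.961, -0.175, -0.216], [-0.175, 0.984, -0.017], [0.216, 0.022, -0.976]]
wrist_force: [0.4, 0.4, -0.7]
gripper_width: 0.461
```

>>> {"api": "play_rows", "payload": {"commands": [[[-0.068, -0.193, 0, 0.04, -0.2155, 0.206, 0.75], [-0.068, -0.193, 0, 0.04, -0.2155, 0.206, 0.75], [-0.068, -0.193, 0, 0.04, -0.2155, 0.206, 0.75], [-0.068, -0.193, 0, 0.04, -0.2155, 0.206, 0.75], [-0.068, -0.193, 0, 0.04, -0.2155, 0.206, 0.75]]]}}

```text
time_s: 7.0
tcp_pos: [0.554, -0.1771, 0.2613]
ee_rot: [[-0.927, -0.374, -0.0], [-0.374, 0.927, -0.0], [0.001, -0.0, -1.0]]
wrist_force: [-0.3, 0.1, -0.9]
gripper_width: 0.461
```

```bash
python3 - <<'E'
from h import *
to(bo-.01*bx+[0,0,.01],RB)
t=cap('top');w=cap('wrist');np.savez('w3.npz',im=w['image'],P=w['P'],E=w['E'],K=w['K'])
save('tw3.png',np.hstack([t['image'][140:332,200:456],w['image'][::2,::2]]),1.5)
p=t['P'][150:240,220:280];q=p.reshape(-1,3);l=(q-O)@np.stack([A,B,Y],1)*1000
m=(abs(l[:,1]+48)<8)&(abs(l[:,2])<8);print('men top',np.nanmedian(l[m],0).round(1),m.sum())
E
```

```text
shift [ 0.0017  0.0034 -0.2513] w [ 0.0005 -0.0004  0.0053] | 0.251 0.3
men top [ 24.8 -51.7  -7.7] 5
```

View pics/tw3.png

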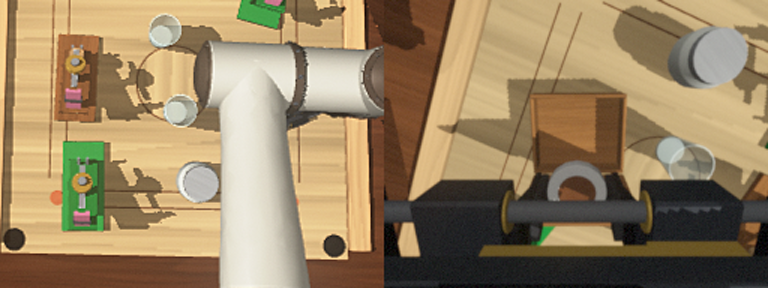

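>>> {"api": "play_rows", "payload": {"commands": [[[0.001, 0.003, -0.2, 0, 0, 0, 0.75], [0.001, 0.003, -0.2, 0, 0, 0, 0.75], [0.001, 0.003, -0.2, 0, 0, 0, 0.75], [0.001, 0.003, -0.2, 0, 0, 0, 0.75], [0.001, 0.003, -0.2, 0, 0, 0, 0.75]]]}}

```text
time_s: 7.6
tcp_pos: [0.5524, -0.1682, 0.0531]
ee_rot: [[-0.925, -0.379, -0.017], [-0.379, 0.925, 0.002], [0.015, 0.008, -1.0]]
wrist_force: [-0.5, 0.3, -0.8]
gripper_width: 0.462
```

>>> {"api": "play_rows", "payload": {"commands": [[[0, 0, -0.02, 0, 0, 0, 0.75], [0, 0, -0.04, 0, 0, 0, 0.75], [0, 0, -0.048, 0, 0, 0, 0.75], [0, 0, -0.048, 0, 0, 0, 0.75], [0, 0, -0.048, 0, 0, 0, 0.75]]]}}

```text
time_s: 8.1
tcp_pos: [0.5588, -0.1702, 0.014]
ee_rot: [[-0.925, -0.38, 0.002], [-0.38, 0.925, -0.0], [-0.002, -0.001, -1.0]]
wrist_force: [0.2, -0.9, 0.9]
gripper_width: 0.457
```

>>> {"api": "play_rows", "payload": {"commands": [[[0, 0, -0.002, 0, 0, 0, 0.75], [0, 0, -0.0045, 0, 0, 0, 0.75], [0, 0, -0.0045, 0, 0, 0, 0.75], [0, 0, -0.0045, 0, 0, 0, 0.35], [0, 0, -0.0045, 0, 0, 0, 0.35]]]}}

```text
time_s: 8.6
tcp_pos: [0.5573, -0.1705, 0.0078]
ee_rot: [[-0.926, -0.379, -0.001], [-0.379, 0.926, -0.0], [0.001, 0.0, -1.0]]
wrist_force: [0.1, 0.8, 0.3]
gripper_width: 0.566
```

>>> {"api": "play_rows", "payload": {"commands": [[[0, 0, 0, 0, 0, 0, 0.35], [0, 0, 0, 0, 0, 0, 0.35], [0, 0, 0.05, 0, 0, 0, 0.35], [0, 0, 0.1, 0, 0, 0, 0.35], [0, 0, 0.15, 0, 0, 0, 0.35]]]}}

```text
time_s: 9.1
tcp_pos: [0.5568, -0.1705, 0.1591]
ee_rot: [[-0.926, -0.379, -0.002], [-0.379, 0.926, -0.0], [0.002, 0.001, -1.0]]
wrist_force: [1.6, -0.1, -0.6]
gripper_width: 0.646
```

>>> {"api": "play_rows", "payload": {"commands": [[[0, 0, 0.05, 0, 0, 0, 0.5], [0, 0, 0.1, 0, 0, 0, 1], [0, 0, 0.1, 0, 0, 0, 1]]]}}

```text
time_s: 9.4
tcp_pos: [0.5609, -0.1715, 0.2667]
ee_rot: [[-0.925, -0.38, 0.016], [-0.38, 0.925, -0.003], [-0.013, -0.009, -1.0]]
wrist_force: [0.9, -0.1, -0.1]
gripper_width: 0.461
```

```bash
python3 - <<'E'
from h import *
w=cap('wrist');P=w['P'];im=w['image']
q=P.reshape(-1,3);l=np.stack([(q-bo)@bx,(q-bo)@by,q[:,2]],1)
h=cv2.cvtColor(im,cv2.COLOR_RGB2HSV).reshape(-1,3)
m=(abs(l[:,0])<.055)&(abs(l[:,1])<.065)&(l[:,2]<.035)&(h[:,1]<60);print('striker',m.sum(),np.percentile(l[m],[2,50,98],axis=0).round(4))
m=(abs(l[:,0])<.055)&(abs(l[:,1])<.065)&(l[:,2]<.035)&(h[:,1]>90);print('floor',np.median(l[m],0).round(4))
to(bo,RB)
s=cap('scene');q=s['P'].reshape(-1,3);l=np.stack([(q-bo)@bx,(q-bo)@by,q[:,2]],1)
m=(abs(l[:,0]-.075)<.06)&(abs(l[:,1])<.07)&(l[:,2]>.06);z=l[m]
print('lid',len(z),[ (np.median(z[abs(z[:,2]-k)<.006],0).round(4)).tolist() for k in (.08,.11,.14,.165)],z.max(0))
save('s3.png',np.hstack([s['image'][190:300,80:250],im[::2,::2][:110]]),1.8)
E
```

```text
striker 577 [[-0.0276 -0.0172  0.0057]
 [-0.0096  0.0022  0.0163]
 [ 0.0117  0.0216  0.0179]]
floor [-0.0027 -0.0003  0.0064]
shift [ 0.006   0.0007 -0.2623] w [0.0008 0.0086 0.0001] | 0.262 0.5
lid 8640 [[0.0733, -0.0063, 0.08], [0.0748, -0.0079, 0.1101], [0.0763, -0.007, 0.14], [0.0775, -0.0072, 0.1651]] [0.08198048 0.06999305 0.6085591 ]
```

View pics/s3.png

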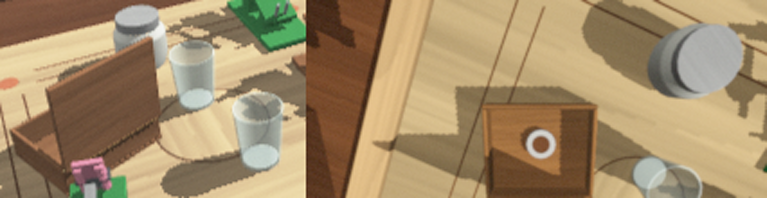

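The striker lies flat in the box: its top is at z 16 mm and the floor at 6 mm. The lid stands at about 1.62 rad. Next I go behind the lid with the fingers shut.

>>> {"api": "play_rows", "payload": {"commands": [[[0.106, 0.043, 0, 0, 0, 0, 1], [0.106, 0.043, 0, 0, 0, 0, 1], [0.106, 0.043, 0, 0, 0, 0, 1], [0.106, 0.043, 0, 0, 0, 0, 1], [0.106, 0.043, 0, 0, 0, 0, 1]]]}}

```text
time_s: 10.0
tcp_pos: [0.6623, -0.1274, 0.2553]
ee_rot: [[-0.925, -0.379, -0.005], [-0.379, 0.926, 0.0], [0.005, 0.002, -1.0]]
wrist_force: [0.7, 0.3, 0.3]
gripper_width: 0.015
```

>>> {"api": "play_rows", "payload": {"commands": [[[0, 0, -0.04, 0, 0, 0, 1], [0, 0, -0.08, 0, 0, 0, 1], [0, 0, -0.12, 0, 0, 0, 1], [0, 0, -0.12, 0, 0, 0, 1], [0, 0, -0.12, 0, 0, 0, 1]]]}}

```text
time_s: 10.5
tcp_pos: [0.6627, -0.1283, 0.1384]
ee_rot: [[-0.926, -0.379, -0.002], [-0.379, 0.926, -0.001], [0.002, -0.0, -1.0]]
wrist_force: [0.4, -0.1, 1.8]
gripper_width: 0.006
```

```bash
python3 - <<'E'
from h import *
s=r.sense();p=s['tcp_pos']-bo;print(p@bx,p@by,p[2],s['wrist_force'],s['gripper_width']);to(bo+.11*bx+[0,0,.145],RB)
p0=s['tcp_pos']
for th in (1.62,1.2,.8,.4,.1,0):
    x=.065-.1*np.cos(th)+.008*np.sin(th)+.0095;z=.045+.1*np.sin(th)+.008*np.cos(th);print(th,(bo+x*bx+[0,0,z]-p0).round(4))
E
```

```text
0.10624714574836694 0.001539790137676039 0.13837820436238057 [ 0.37156944 -0.10397012  1.78770874] 0.006455714343714762
shift [0.0041 0.     0.0066] w [ 0.0011 -0.0017  0.0004] | 0.008 0.1
1.62 [-0.0168 -0.0086  0.0061]
1.2 [-0.0554 -0.0244  0.0027]
0.8 [-0.0879 -0.0377 -0.0161]
0.4 [-0.1111 -0.0472 -0.0471]
0.1 [-0.1201 -0.0509 -0.0754]
0 [-0.1213 -0.0513 -0.0854]
```

>>> {"api": "play_rows", "payload": {"commands": [[[-0.017, -0.0075, 0.006, 0, 0, 0, 1], [-0.036, -0.0155, 0.0045, 0, 0, 0, 1], [-0.0555, -0.0235, 0.0025, 0, 0, 0, 1], [-0.072, -0.03, -0.007, 0, 0, 0, 1], [-0.088, -0.037, -0.0165, 0, 0, 0, 1]]]}}

```text
time_s: 11.0
tcp_pos: [0.5776, -0.1651, 0.1259]
ee_rot: [[-0.925, -0.379, 0.009], [-0.379, 0.925, -0.001], [-0.008, -0.005, -1.0]]
wrist_force: [2.1, 0.7, -0.2]
gripper_width: 0.003
```

>>> {"api": "play_rows", "payload": {"commands": [[[-0.012, -0.005, -0.015, 0, 0, 0, 1], [-0.0232, -0.0095, -0.031, 0, 0, 0, 1], [-0.028, -0.0115, -0.045, 0, 0, 0, 1], [-0.032, -0.013, -0.059, 0, 0, 0, 1], [-0.0334, -0.0135, -0.069, 0, 0, 0, 1]]]}}

```text
time_s: 11.5
tcp_pos: [0.5435, -0.1787, 0.0548]
ee_rot: [[-0.925, -0.379, 0.004], [-0.379, 0.925, -0.001], [-0.004, -0.003, -1.0]]
wrist_force: [-0.4, -1.6, 1.9]
gripper_width: 0.006
```

>>> {"api": "play_rows", "payload": {"commands": [[[0, 0, 0, 0, 0, 0, 1], [0, 0, -0.001, 0, 0, 0, 1], [0, 0, -0.001, 0, 0, 0, 1]]]}}

```text
time_s: 11.8
tcp_pos: [0.5435, -0.1783, 0.0539]
ee_rot: [[-0.925, -0.38, 0.003], [-0.38, 0.925, -0.001], [-0.002, -0.002, -1.0]]
wrist_force: [-1.9, -0.4, 7.7]
gripper_width: 0.004
```

>>> {"api": "play_rows", "payload": {"commands": [[[0, 0, -0.001, 0, 0, 0, 1], [0, 0, -0.001, 0, 0, 0, 1]]]}}

```text
time_s: 12.0
tcp_pos: [0.5435, -0.1783, 0.0538]
ee_rot: [[-0.925, -0.38, 0.003], [-0.38, 0.925, -0.001], [-0.002, -0.002, -1.0]]
wrist_force: [-3.9, 0.3, 11.4]
gripper_width: 0.005
```

>>> {"api": "play_rows", "payload": {"commands": [[[0, 0, 0.05, 0, 0, 0, 1], [0, 0, 0.1, 0, 0, 0, 1], [0, 0, 0.15, 0, 0, 0, 1], [0, 0, 0.2, 0, 0, 0, 0.5]]]}}

```text
time_s: 12.4
tcp_pos: [0.5419, -0.1779, 0.2538]
ee_rot: [[-0.925, -0.379, 0.002], [-0.379, 0.925, -0.0], [-0.001, -0.001, -1.0]]
wrist_force: [0.8, 0.4, -0.5]
gripper_width: 0.036
```

```bash
python3 - <<'E'
from h import *
w=cap('wrist');q=w['P'].reshape(-1,3);l=np.stack([(q-bo)@bx,(q-bo)@by,q[:,2]],1)
m=(abs(l[:,0])<.06)&(abs(l[:,1])<.07)&(l[:,2]<.1);l=l[m];print(len(l),np.linalg.lstsq(np.c_[l[:,:2],np.ones(len(l))],l[:,2],rcond=None)[0].round(4))
Q=RT@np.diag([-1,-1,1]);to(pt(130),Q)
to(pt(130),RT)
E
```

```text
11484 [ 0.0008 -0.0004  0.0539]
shift [ 0.1075  0.3942 -0.0782] w [0.5708 0.1211 2.6693] | 0.416 156.6
shift [ 0.1075  0.3942 -0.0782] w [-0.069   0.4497 -0.417 ] | 0.416 35.4
```

The lid is flat (slope below 0.001, top at 53.9 mm), so it is shut. Next is the collar, with the wrist turned half a turn so that j6 has room for the clockwise turn.

>>> {"api": "play_rows", "payload": {"commands": [[[0.027, 0.099, 0, 0.1427, 0.0303, 0.6673, 0.5], [0.027, 0.099, 0, 0.1427, 0.0303, 0.6673, 0.4], [0.027, 0.099, 0, 0.1427, 0.0303, 0.6673, 0.4], [0.027, 0.099, 0, 0.1427, 0.0303, 0.6673, 0.4], [0.027, 0.099, 0, 0.1427, 0.0303, 0.6673, 0.3]]]}}

```text
time_s: 12.95
tcp_pos: [0.5696, -0.0784, 0.2511]
ee_rot: [[-0.489, -0.869, -0.073], [-0.869, 0.479, 0.122], [-0.071, 0.123, -0.99]]
wrist_force: [-0.6, -0.1, 0.5]
gripper_width: 0.51
```

>>> {"api": "play_rows", "payload": {"commands": [[[0.027, 0.099, 0, 0.1427, 0.0303, 0.6673, 0.3], [0.027, 0.099, 0, 0.1427, 0.0303, 0.6673, 0.3], [0.027, 0.099, 0, 0.1427, 0.0303, 0.6673, 0.3], [0.027, 0.099, 0, 0.1427, 0.0303, 0.6673, 0.3], [0.027, 0.099, 0, 0.1427, 0.0303, 0.6673, 0.3]]]}}

```text
time_s: 13.45
tcp_pos: [0.5965, 0.0207, 0.2506]
ee_rot: [[0.145, -0.968, -0.206], [-0.969, -0.181, 0.169], [-0.201, 0.175, -0.964]]
wrist_force: [0.9, -0.6, -0.1]
gripper_width: 0.699
```

>>> {"api": "play_rows", "payload": {"commands": [[[0.027, 0.099, 0, 0.1427, 0.0303, 0.6673, 0.3], [0.027, 0.099, 0, 0.1427, 0.0303, 0.6673, 0.3], [0.027, 0.099, 0, 0.1427, 0.0303, 0.6673, 0.3], [0.027, 0.099, 0, 0.1427, 0.0303, 0.6673, 0.3], [0.027, 0.099, 0, 0.1427, 0.0303, 0.6673, 0.3]]]}}

```text
time_s: 13.95
tcp_pos: [0.6233, 0.12, 0.2502]
ee_rot: [[0.694, -0.636, -0.337], [-0.638, -0.761, 0.12], [-0.333, 0.131, -0.934]]
wrist_force: [-0.7, 0.1, -0.2]
gripper_width: 0.699
```

>>> {"api": "play_rows", "payload": {"commands": [[[0.027, 0.097, 0, 0.1427, 0.0303, 0.6673, 0.3], [0.027, 0.097, 0, 0.1427, 0.0303, 0.6673, 0.3], [0.027, 0.097, 0, 0.1427, 0.0303, 0.6673, 0.3], [0.027, 0.097, 0, 0.1427, 0.0303, 0.6673, 0.3], [0.027, 0.097, 0, 0.1427, 0.0303, 0.6673, 0.3]]]}}

```text
time_s: 14.45
tcp_pos: [0.6501, 0.2172, 0.2499]
ee_rot: [[0.913, -0.022, -0.408], [-0.025, -1.0, -0.002], [-0.408, 0.012, -0.913]]
wrist_force: [0.0, 0.5, 0.7]
gripper_width: 0.7
```

```bash
python3 - <<'E'
from h import *
print(r.sense()['joints'].round(1));Q=RT@np.diag([-1,-1,1]);to(pt(110),Q);print((pt(54.5)-pt(110)).round(4))
c=cap('wrist');np.savez('w4.npz',im=c['image'],P=c['P'],E=c['E'],K=c['K']);save('w4.png',c['image'],1.2)
E
```

```text
[  26.9   41.    37.4  -11.1 -107.8   60.3]
shift [-0.0047 -0.0024 -0.0822] w [ 0.0121  0.0161 -0.0095] | 0.082 1.3
[-0.0234  0.0007 -0.0503]
```

View pics/w4.png

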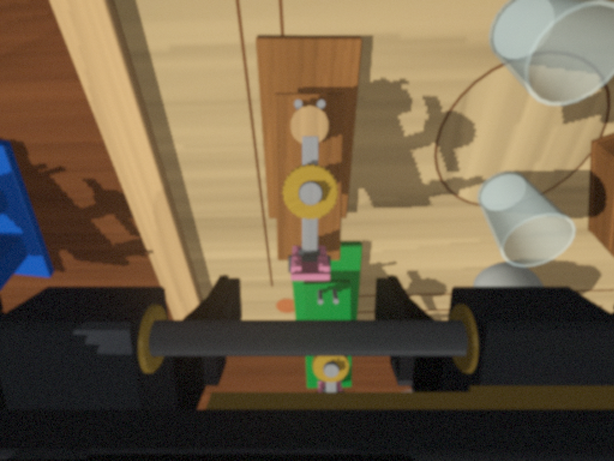

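The men are still stacked in the cradle at (309,124) and the rod top is at (310,193). I measure these again in the stand's frame.

```bash
python3 - <<'E'
from h import *
w=np.load('w4.npz');P=w['P'];im=w['im']
loc=lambda p:((p-O)@np.stack([A,B,Y],1)*1000)
L=loc(P.reshape(-1,3)).reshape(P.shape)
def g(n,u,v,h=1):
    u=int(round(u/1.2));v=int(round(v/1.2));print(n,np.nanmedian(L[v-h:v+h+1,u-h:u+h+1].reshape(-1,3),0).round(1))
g('rod',310,193,3);g('men',309,118,2);g('bar',310,236);g('barfront',310,150);g('combtop',310,264)
h=cv2.cvtColor(im,cv2.COLOR_RGB2HSV);m=(h[...,0]>18)&(h[...,0]<30)&(h[...,1]>130)&(L[...,0]>57)&(L[...,0]<75)&(abs(L[...,1])<40)&(abs(L[...,2])<40)
ys,xs=np.where(m);c,rad=cv2.minEnclosingCircle(np.stack([xs,ys],1).astype(np.float32));q=L[m];print('collar',m.sum(),np.percentile(q,[1,50,99],axis=0).round(1),c,rad)
E
```

```text
rod [72.1  0.5  0.7]
men [ 27.3 -53.1   1.3]
bar [54.8 37.2  1.2]
barfront [ 54.9 -29.2   0.8]
combtop [46.3 63.3  1.5]
collar 1258 [[ 64.3 -18.6 -17.7]
 [ 66.5  -1.4   0.8]
 [ 68.1  18.5  20. ]] (258.3768005371094, 159.0072479248047) 23.197046279907227
```

```bash
python3 - <<'E'
from h import *
Q=RT@np.diag([-1,-1,1]);to(pt(110,0,.5),Q);print((pt(57)-pt(110)).round(4))
E
```

```text
shift [-0.0046 -0.0031 -0.082 ] w [ 0.0118  0.0158 -0.0109] | 0.082 1.3
[-0.0224  0.0007 -0.048 ]
```

>>> {"api": "play_rows", "payload": {"commands": [[[-0.005, -0.003, -0.082, 0.012, 0.016, -0.0095, 0.3], [-0.005, -0.003, -0.082, 0.012, 0.016, -0.0095, 0.3], [-0.005, -0.003, -0.082, 0.012, 0.016, -0.0095, 0.3], [-0.005, -0.003, -0.082, 0.012, 0.016, -0.0095, 0.3]]]}}

```text
time_s: 14.9
tcp_pos: [0.6454, 0.2128, 0.1691]
ee_rot: [[0.906, -0.038, -0.422], [-0.035, -0.999, 0.014], [-0.422, 0.002, -0.907]]
wrist_force: [1.7, -0.5, 1.2]
gripper_width: 0.697
```

```bash
python3 - <<'E'
from h import *
Q=RT@np.diag([-1,-1,1]);to(pt(57,0,.5),Q)
E
```

```text
shift [-0.0224  0.0023 -0.0495] w [0.0023 0.0008 0.0065] | 0.054 0.4
```

>>> {"api": "play_rows", "payload": {"commands": [[[-0.0075, 0.001, -0.0165, 0.0023, 0.0008, 0.0065, 0.3], [-0.015, 0.002, -0.033, 0.0023, 0.0008, 0.0065, 0.3], [-0.0224, 0.0023, -0.0495, 0.0023, 0.0008, 0.0065, 0.3], [-0.0224, 0.0023, -0.0495, 0.0023, 0.0008, 0.0065, 0.3], [-0.0224, 0.0023, -0.0495, 0.0023, 0.0008, 0.0065, 0.3]]]}}

```text
time_s: 15.4
tcp_pos: [0.624, 0.2157, 0.1214]
ee_rot: [[0.907, -0.03, -0.419], [-0.026, -1.0, 0.015], [-0.42, -0.002, -0.908]]
wrist_force: [-0.5, -0.2, -0.3]
gripper_width: 0.699
```

```bash
python3 - <<'E'
from h import *
Q=RT@np.diag([-1,-1,1]);to(pt(57,0,.5),Q);s=r.sense();print(s['wrist_force'])
E
```

```text
shift [-0.001  -0.0007 -0.0017] w [-0.002   0.0035 -0.001 ] | 0.002 0.2
[-0.50502566 -0.1795183  -0.25500587]
```

>>> {"api": "play_rows", "payload": {"commands": [[[-0.001, -0.0007, -0.0015, 0, 0.003, 0, 0.3], [-0.001, -0.0007, -0.0015, 0, 0.003, 0, 0.7], [-0.001, -0.0007, -0.0015, 0, 0.003, 0, 0.75], [-0.001, -0.0007, -0.0015, 0, 0.003, 0, 0.75], [-0.001, -0.0007, -0.0015, 0, 0.003, 0, 0.75]]]}}

```text
time_s: 15.9
tcp_pos: [0.6216, 0.2149, 0.1173]
ee_rot: [[0.904, -0.031, -0.426], [-0.027, -1.0, 0.014], [-0.426, -0.001, -0.905]]
wrist_force: [-0.1, 0.9, 0.8]
gripper_width: 0.447
```

>>> {"api": "play_rows", "payload": {"commands": [[[0, 0, 0, 0, 0, 0, 0.75], [0, 0, 0, 0, 0, 0, 0.75]]]}}

```text
time_s: 16.1
tcp_pos: [0.6216, 0.2149, 0.1173]
ee_rot: [[0.904, -0.03, -0.426], [-0.027, -1.0, 0.014], [-0.426, -0.001, -0.905]]
wrist_force: [0.4, 0.7, 1.8]
gripper_width: 0.443
```

```bash
python3 - <<'E'
from h import *
Q=RT@np.diag([-1,-1,1]);to(pt(57,0,.5),Q);s=r.sense();print(s['wrist_force'],s['moment'],s['joints'].round(1))
for n in range(1,6):
    d=8*n;print((-A*np.deg2rad(d)).round(4),(-A*.030*d/360).round(5))
E
```

```text
shift [0.0014 0.0002 0.0024] w [-0.0014 -0.0035 -0.0008] | 0.003 0.2
[0.3891948  0.73563153 1.75384001] [ 0.16442855 -0.73080798 -0.08742697] [ 27.2  42.7  21.8 -12.  -91.4  63.2]
[-0.059   0.0018 -0.1265] [-2.8e-04  1.0e-05 -6.0e-04]
[-0.118   0.0037 -0.2531] [-5.60e-04  2.00e-05 -1.21e-03]
[-0.1769  0.0055 -0.3796] [-8.40e-04  3.00e-05 -1.81e-03]
[-0.2359  0.0073 -0.5062] [-1.13e-03  4.00e-05 -2.42e-03]
[-0.2949  0.0092 -0.6327] [-1.41e-03  4.00e-05 -3.02e-03]
```

The fingertips ended slightly low (54 mm up, against the bar's top at 54.7 mm). I re-grip 3 mm higher so they clear the bar while turning.

>>> {"api": "play_rows", "payload": {"commands": [[[0, 0, 0, 0, -0.0035, 0, 0.4], [0, 0, 0, 0, -0.0035, 0, 0.4], [0.0014, 0, 0.003, 0, -0.0035, 0, 0.4], [0.0014, 0, 0.003, 0, -0.0035, 0, 0.4], [0.0014, 0, 0.003, 0, -0.0035, 0, 0.75]]]}}

```text
time_s: 16.6
tcp_pos: [0.6229, 0.2146, 0.1202]
ee_rot: [[0.906, -0.031, -0.423], [-0.027, -1.0, 0.014], [-0.423, -0.001, -0.906]]
wrist_force: [0.5, 0.5, -0.2]
gripper_width: 0.566
```

>>> {"api": "play_rows", "payload": {"commands": [[[0, 0, 0, 0, 0, 0, 0.75], [0, 0, 0, 0, 0, 0, 0.75], [0, 0, 0, 0, 0, 0, 0.75], [0, 0, 0, 0, 0, 0, 0.75]]]}}

```text
time_s: 17.0
tcp_pos: [0.6228, 0.2148, 0.1201]
ee_rot: [[0.906, -0.03, -0.423], [-0.027, -1.0, 0.014], [-0.423, -0.001, -0.906]]
wrist_force: [0.3, 0.9, 0.1]
gripper_width: 0.448
```

```bash
python3 - <<'E'
from h import *
Q=RT@np.diag([-1,-1,1]);to(pt(57,0,.5),Q);s=r.sense();print(s['wrist_force'],s['moment'],s['gripper_width'])
E
```

```text
shift [ 0.0002  0.0002 -0.0004] w [-0.0013 -0.0006 -0.0007] | 0.001 0.1
[0.32592609 0.91340832 0.06461827] [ 0.06913944 -0.77260692 -0.05834054] 0.44826008255468713
```

>>> {"api": "play_rows", "payload": {"commands": [[[-0.0003, 0, -0.0006, -0.059, 0.0018, -0.1265, 0.75], [-0.0006, 0, -0.0012, -0.118, 0.0037, -0.2531, 0.75], [-0.0008, 0, -0.0018, -0.1769, 0.0055, -0.3796, 0.75], [-0.0011, 0, -0.0024, -0.2359, 0.0073, -0.5062, 0.75], [-0.0014, 0, -0.003, -0.2949, 0.0092, -0.6327, 0.75]]]}}

```text
time_s: 17.5
tcp_pos: [0.6213, 0.2147, 0.1171]
ee_rot: [[0.671, -0.609, -0.423], [-0.667, -0.745, 0.014], [-0.323, 0.273, -0.906]]
wrist_force: [0.1, 0.5, 0.2]
gripper_width: 0.448
```

```bash
python3 - <<'E'
from h import *
s=r.sense();print(s['wrist_force'],s['moment'],s['joints'].round(1));loc=(s['tcp_pos']-O)@np.stack([A,B,Y],1)*1000;print(loc)
print(np.rad2deg(Ro.from_matrix(np.array(s['ee_rot'])@(RT@np.diag([-1,-1,1])).T).as_rotvec()@A))
E
```

```text
[0.07324255 0.45534314 0.15912259] [ 0.10340924 -0.72683501 -0.03842305] [ 27.2  42.5  21.5 -11.9 -91.1  22.8]
[53.88701827  0.43738609  0.84560425]
-40.251081553384104
```

>>> {"api": "play_rows", "payload": {"commands": [[[-0.0003, 0, -0.0006, -0.059, 0.0018, -0.1265, 0.75], [-0.0006, 0, -0.0012, -0.118, 0.0037, -0.2531, 0.75], [-0.0008, 0, -0.0018, -0.1769, 0.0055, -0.3796, 0.75], [-0.0011, 0, -0.0024, -0.2359, 0.0073, -0.5062, 0.75], [-0.0014, 0, -0.003, -0.2949, 0.0092, -0.6327, 0.75]]]}}

```text
time_s: 18.0
tcp_pos: [0.6198, 0.2147, 0.1141]
ee_rot: [[0.122, -0.898, -0.422], [-0.99, -0.141, 0.014], [-0.072, 0.416, -0.906]]
wrist_force: [-0.6, 0.9, 0.2]
gripper_width: 0.447
```

>>> {"api": "play_rows", "payload": {"commands": [[[-0.0003, 0, -0.0006, -0.059, 0.0018, -0.1265, 0.75], [-0.0006, 0, -0.0012, -0.118, 0.0037, -0.2531, 0.75], [-0.0008, 0, -0.0018, -0.1769, 0.0055, -0.3796, 0.75], [-0.0011, 0, -0.0024, -0.2359, 0.0073, -0.5062, 0.75], [-0.0014, 0, -0.003, -0.2949, 0.0092, -0.6327, 0.75]]]}}

```text
time_s: 18.5
tcp_pos: [0.6182, 0.2148, 0.1112]
ee_rot: [[-0.483, -0.767, -0.422], [-0.849, 0.528, 0.013], [0.213, 0.365, -0.906]]
wrist_force: [-1.1, 0.9, 0.5]
gripper_width: 0.446
```

>>> {"api": "play_rows", "payload": {"commands": [[[-0.0003, 0, -0.0006, -0.059, 0.0018, -0.1265, 0.75], [-0.0006, 0, -0.0012, -0.118, 0.0037, -0.2531, 0.75], [-0.0008, 0, -0.0018, -0.1769, 0.0055, -0.3796, 0.75], [-0.0011, 0, -0.0024, -0.2359, 0.0073, -0.5062, 0.75], [-0.0014, 0, -0.003, -0.2949, 0.0092, -0.6327, 0.75]]]}}

```text
time_s: 19.0
tcp_pos: [0.6167, 0.2149, 0.1082]
ee_rot: [[-0.863, -0.277, -0.423], [-0.311, 0.95, 0.013], [0.398, 0.143, -0.906]]
wrist_force: [-1.3, 0.9, 0.2]
gripper_width: 0.448
```

```bash
python3 - <<'E'
from h import *
s=r.sense();print(s['wrist_force'],s['moment'],s['joints'].round(1));print((s['tcp_pos']-O)@np.stack([A,B,Y],1)*1000)
c=cap('wrist');P=c['P'];im=c['image'];np.savez('w5.npz',im=im,P=P,E=c['E'],K=c['K'])
L=((P.reshape(-1,3)-O)@np.stack([A,B,Y],1)*1000).reshape(P.shape)
m=(abs(L[...,1]-38)<8)&(abs(L[...,2]-.5)<3)&(L[...,0]>10)&(L[...,0]<70);print('bar top',m.sum(),np.median(L[m],0).round(1))
m=(abs(L[...,1]-56)<2)&(abs(L[...,2]-.5)<4)&(L[...,0]>10)&(L[...,0]<60);print('clip top',m.sum(),np.median(L[m],0).round(1) if m.any() else '')
ys,xs=np.where((abs(L[...,1]-55)<25)&(abs(L[...,2])<25)&(L[...,0]>15));print(xs.min(),xs.max(),ys.min(),ys.max())
cx,cy=int(np.median(xs)),int(np.median(ys));y0=max(cy-50,0);x0=max(cx-65,0);print(x0,y0);save('w5.png',im[y0:y0+100,x0:x0+130],6)
E
```

```text
[-1.2944501   0.92046879  0.16959244] [ 0.37499077 -0.55008149 -0.10422818] [ 27.4  42.5  20.2 -11.9 -89.8 -97.1]
[43.94515377  0.83105996  0.79518917]
bar top 337 [41.2 38.1  0.6]
clip top 121 [37.6 55.9  0.4]
225 455 107 383
293 235
```

View pics/w5.png

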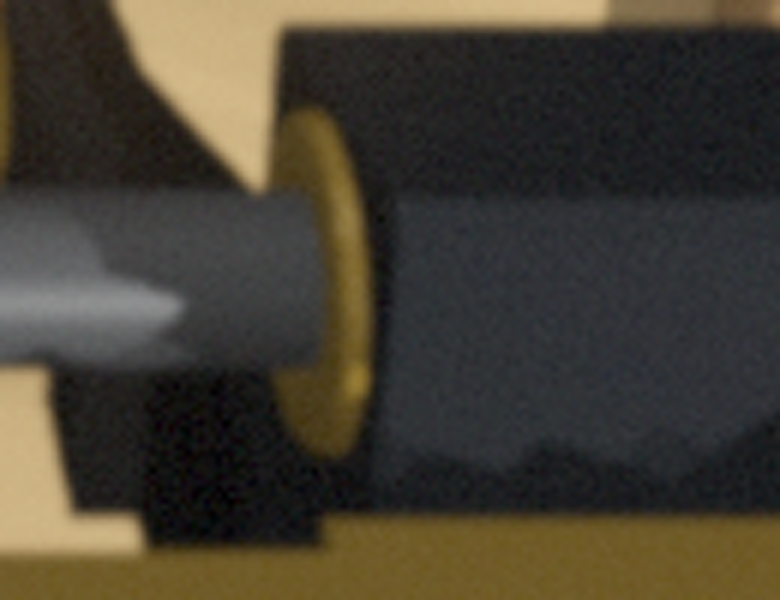

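The crop missed: it shows only the gripper. The depth numbers are still usable, so I check the clip and bar tops point by point in the saved clouds.

```bash
python3 - <<'E'
from h import *
for f in('w5','w1','w4'):
    d=np.load(f+'.npz');P=d['P'];im=d['im'].astype(int);L=((P-O)@np.stack([A,B,Y],1)*1000)
    print(f)
    for lo in range(20,70,3):
        m=(L[...,1]>=lo)&(L[...,1]<lo+3)&(abs(L[...,2]-.5)<3.5)&(L[...,0]>20)&(L[...,0]<75)
        if m.sum()>3:print(lo,m.sum(),np.percentile(L[m][:,0],[10,50,90]).round(1),np.median(im[m],0),end='; ')
    print()
    # clip ends beside the comb: wider than comb? dark/gray points at |y| 13..20
d=np.load('w5.npz');L=((d['P']-O)@np.stack([A,B,Y],1)*1000)
m=(L[...,1]>30)&(L[...,1]<75)&(abs(L[...,2])<20)&(L[...,0]>15)&(L[...,0]<80);ys,xs=np.where(m);print(xs.min(),xs.max(),ys.min(),ys.max())
x0,y0=xs.min()-5,ys.min()-5;save('w6.png',d['im'][y0:ys.max()+5,x0:xs.max()+5],8)
E
```

```text
w5
20 166 [40.9 46.1 52.6] [152.  132.5  62.5]; 23 70 [40.7 41.4 42.3] [157. 157. 154.]; 26 73 [40.7 41.3 42. ] [158. 157. 154.]; 29 71 [40.7 41.3 41.9] [158. 157. 154.]; 32 72 [40.7 41.3 42.3] [158. 158. 154.]; 35 74 [40.5 41.1 41.9] [158.  157.  153.5]; 38 74 [40.6 41.3 42. ] [158. 157. 154.]; 41 71 [40.6 41.3 42. ] [158. 157. 154.]; 44 77 [40.6 41.3 42.2] [158. 157. 154.]; 47 56 [40.1 41.1 41.9] [156.5 154.  149.5]; 53 66 [36.7 37.6 38.4] [89. 86. 82.]; 56 76 [36.8 37.6 38.6] [69. 62. 60.]; 59 77 [37.4 38.1 38.8] [74. 65. 62.]; 62 50 [67.1 68.  69.1] [210. 142. 162.]; 65 120 [67.3 68.  68.9] [214. 145. 166.]; 68 111 [37.5 39.3 68.5] [130. 102. 106.]; 
w1
20 43 [54.5 58.2 65.7] [128. 115.  85.]; 23 20 [53.8 54.3 55.5] [131.  129.5 127. ]; 26 17 [53.7 54.8 55.4] [131. 130. 126.]; 29 21 [53.8 54.8 55.2] [131. 130. 127.]; 32 20 [53.6 54.6 55.3] [130.5 129.  126. ]; 35 21 [54.  54.8 55.5] [132. 129. 127.]; 38 21 [53.8 54.6 55.3] [131. 129. 127.]; 41 21 [53.6 54.3 55.4] [131. 130. 126.]; 44 21 [54.3 55.  55.6] [132. 130. 128.]; 47 19 [52.3 54.2 55.7] [131. 121. 112.]; 53 21 [36.3 37.6 3
[... 168 characters left out ...]
182. 116. 135.]; 68 42 [37.9 50.  68.4] [127.   84.5  93.5]; 
w4
20 8 [54.4 55.9 65.4] [169.5 152.  114. ]; 23 23 [53.9 54.6 55.4] [157. 154. 148.]; 26 23 [54.3 54.9 55.4] [156. 154. 151.]; 29 23 [53.3 54.5 55.2] [156. 155. 151.]; 32 22 [53.6 54.5 55.6] [156. 154. 151.]; 35 22 [53.7 54.7 55.3] [155. 154. 151.]; 38 20 [53.9 54.6 55. ] [155. 154. 151.]; 41 22 [53.4 54.3 55.1] [156.  155.  151.5]; 44 20 [53.7 54.7 55.3] [155.  154.5 151. ]; 47 7 [54.2 54.6 55.1] [147. 148. 144.]; 53 21 [36.6 37.3 38.1] [110. 110. 108.]; 56 21 [36.8 37.5 38.5] [64. 61. 55.]; 59 20 [37.3 37.7 38.2] [64.5 61.5 56. ]; 62 94 [39.5 54.8 67.7] [92.5 62.  64. ]; 65 24 [67.3 67.9 69. ] [205. 137. 157.]; 
262 343 107 201
```

View pics/w6.png

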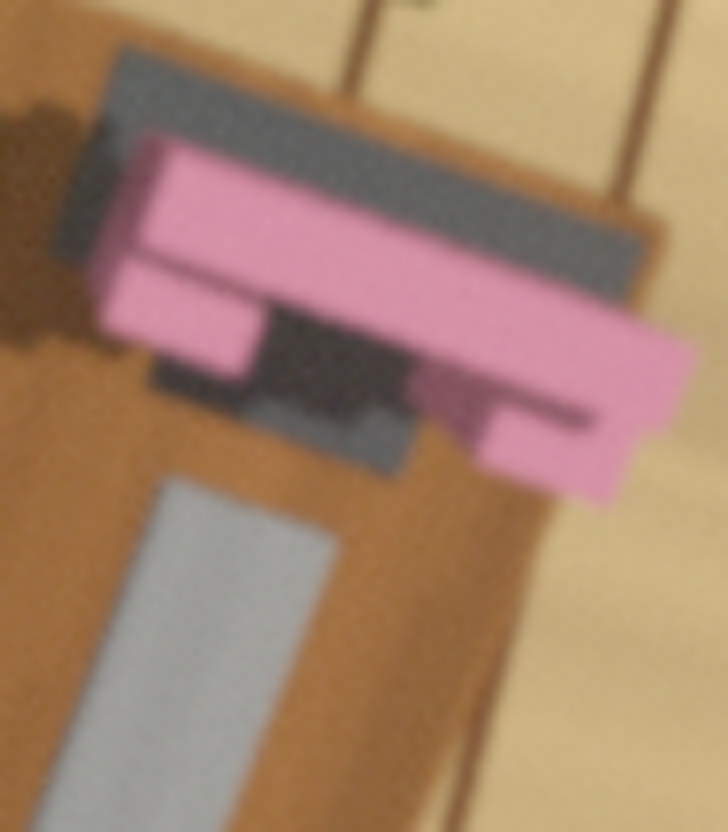

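The bar's tip is at (250,510) and the clip is just behind it at (330,430). Both tops are clear in the depth: bar 41.25 mm, clip 37.6 mm, so 3.65 mm or about 44° more is left.

>>> {"api": "play_rows", "payload": {"commands": [[[-0.0003, 0, -0.0006, -0.059, 0.0018, -0.1265, 0.75], [-0.0006, 0, -0.0012, -0.118, 0.0037, -0.2531, 0.75], [-0.0008, 0, -0.0018, -0.1769, 0.0055, -0.3796, 0.75], [-0.0011, 0, -0.0024, -0.2359, 0.0073, -0.5062, 0.75], [-0.0014, 0, -0.003, -0.2949, 0.0092, -0.6327, 0.75]]]}}

```text
time_s: 19.55
tcp_pos: [0.6154, 0.2151, 0.1052]
ee_rot: [[-0.84, 0.34, -0.423], [0.37, 0.929, 0.013], [0.397, -0.146, -0.906]]
wrist_force: [-1.2, 2.4, 0.4]
gripper_width: 0.449
```

>>> {"api": "play_rows", "payload": {"commands": [[[-0.0001, 0, -0.0003, -0.0295, 0.0009, -0.0633, 0.75], [-0.0001, 0, -0.0003, -0.0295, 0.0009, -0.0633, 0.75], [-0.0001, 0, -0.0003, -0.0295, 0.0009, -0.0633, 0.75]]]}}

```text
time_s: 19.85
tcp_pos: [0.6152, 0.2151, 0.1048]
ee_rot: [[-0.816, 0.393, -0.423], [0.429, 0.903, 0.013], [0.387, -0.171, -0.906]]
wrist_force: [-2.3, 2.4, 0.6]
gripper_width: 0.443
```

```bash
cat > chk.py <<'E'
from h import *
s=r.sense();print(s['joints'].round(1),s['gripper_width'],s['wrist_force'].round(1));print((s['tcp_pos']-O)@np.stack([A,B,Y],1)*1000)
c=cap('wrist');P=c['P'];L=((P-O)@np.stack([A,B,Y],1)*1000);np.savez('w7.npz',im=c['image'],P=P)
for n,lo,hi in(('bar',26,46),('clip',53,59),('comb',63.5,68),('men',-60,-45)):
    m=(L[...,1]>lo)&(L[...,1]<hi)&(abs(L[...,2]-.5)<3.5)&(L[...,0]>20)&(L[...,0]<75)
    print(n,m.sum(),np.percentile(L[m][:,0],[10,50,90]).round(2) if m.any() else '')
E
python3 chk.py
```

```text
[  27.5   42.6   19.8  -11.9  -89.4 -140.5] 0.4431939005667215 [-2.3  2.4  0.6]
[40.23721707  0.76759184  0.62296286]
bar 485 [36.83 37.61 38.47]
clip 141 [36.81 37.63 38.35]
comb 175 [67.3  67.99 68.97]
men 214 [26.47 27.11 27.77]
```

Bar and clip are level: 37.61 and 37.63 mm. I release, back off up the rod and verify.

>>> {"api": "play_rows", "payload": {"commands": [[[0, 0, 0, 0, 0, 0, 0.35], [0, 0, 0, 0, 0, 0, 0.35], [0, 0, 0, 0, 0, 0, 0.35], [0.0127, -0.0004, 0.0272, 0, 0, 0, 0.35], [0.0254, -0.0008, 0.0544, 0, 0, 0, 0.35]]]}}

```text
time_s: 20.4
tcp_pos: [0.6411, 0.2131, 0.1592]
ee_rot: [[-0.815, 0.395, -0.424], [0.432, 0.902, 0.011], [0.387, -0.174, -0.906]]
wrist_force: [0.3, 0.8, -0.4]
gripper_width: 0.643
```

>>> {"api": "play_rows", "payload": {"commands": [[[0.017, 0, 0.036, 0, 0, 0, 0.35], [0.034, -0.001, 0.0725, 0, 0, 0, 0.35], [0.042, -0.001, 0.09, 0, 0, 0, 0.35], [0.042, -0.001, 0.09, 0, 0, 0, 0.35], [0.042, -0.001, 0.09, 0, 0, 0, 0.35]]]}}

```text
time_s: 20.9
tcp_pos: [0.683, 0.2126, 0.2484]
ee_rot: [[-0.815, 0.396, -0.423], [0.432, 0.902, 0.013], [0.386, -0.172, -0.906]]
wrist_force: [0.3, 0.7, -0.9]
gripper_width: 0.649
```

```bash
python3 chk.py; python3 - <<'E'
from h import *
t=cap('top');P=t['P'];t0=np.load('top0.npz')['P']
q=P.reshape(-1,3);l=np.stack([(q-bo)@bx,(q-bo)@by,q[:,2]],1);m=(abs(l[:,0])<.06)&(abs(l[:,1])<.07)
l=l[m];l=l[l[:,2]<.1];print('lid',np.linalg.lstsq(np.c_[l[:,:2],np.ones(len(l))],l[:,2],rcond=None)[0].round(4),len(l))
for nm,(u,v) in dict(ta=(463,240),tb=(480,320),jar=(498,392)).items():
    u=int(u/1.5);v=int(v/1.5)
    for p in(t0,P):
        q=p[v-16:v+17,u-16:u+17].reshape(-1,3);q=q[q[:,2]>.075];print(nm,len(q),np.nanmedian(q,0).round(3),end=' ')
save('final.png',np.hstack([t['image'][140:332,200:456],np.load('w7.npz')['im'][::2,::2]]),1.5)
E
```

```text
[  25.1   45.4   45.7  -11.9 -112.4 -143.3] 0.6485069789157556 [ 0.3  0.7 -0.9]
[ 1.99030936e+02 -1.65879853e-02  1.06762466e+00]
bar 138 [36.73 37.55 38.48]
clip 42 [36.63 37.44 38.78]
comb 40 [67.17 68.07 69.01]
men 81 [26.27 27.09 28.03]
lid [-0.0006 -0.0012  0.0528] 1687
ta 95 [0.713 0.026 0.085] ta 89 [0.712 0.027 0.086] tb 86 [ 0.539 -0.011  0.086] tb 86 [ 0.538 -0.011  0.086] jar 433 [ 0.39  -0.044  0.089] jar 431 [ 0.39  -0.044  0.089]
```

View pics/final.png

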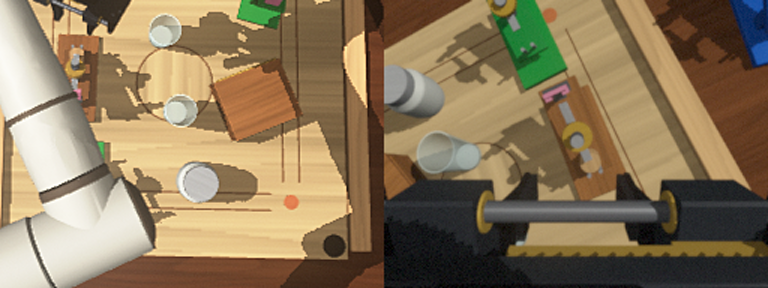

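The lid is shut at (255,100), the tumblers and jar stand where they were, the men are in the cradle and the hand is clear. I hand the job in.

```bash
python3 -c "
from station import r
print(r.finish_job())"
```

```text
the job is handed in; nothing more can be done
None
```

The job is done and handed in at about 21 s. I slid the striker out from under the stop bar and set it flat in the box. I pushed the lid over and pressed it shut, then turned the collar clockwise about 204° to bring the bar down to the clip.

**Last checks:**
- **Bar and clip:** after release they are level within about 0.1 mm (tops at 37.55 and 37.44 mm up the rod; limit 2.5 mm).
- **Lid:** it is shut, with a measured slope of about 0.001.
- **Striker:** just before I shut the lid its top was at 16 mm over the 6 mm floor, so it lay flat. It can't be seen now.
- **Men:** the top of the stack is 27.1 mm up, so the three still stand in the cradle. I checked their sideways position only by eye.
- **Clip:** it stayed within about 0.2 mm of its starting height along the rod.
- **Tumblers and jar:** they moved no more than about 1 mm, which is within measurement noise.
- **Robot:** the hand is clear, about 200 mm up the rod.

**What went wrong on the way:** my first stand position, from the top camera, was about 9 mm off, and I corrected it with the wrist camera. The first grip on the collar was about 3 mm too low, so I re-gripped before turning. No check failed in the end.

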